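Chuck the spile bit and shut the bit kit

TASK

Get the drill ready for sampling a barrel: take the short bit with the thick stop collar out of the kit, stand it right down in the drill's chuck, and turn the chuck sleeve clockwise until the jaws grip the shank straight and firmly. Swing the kit's keeper bar shut until it clicks in behind its catch, with the other bits still in their holes, and leave everything else on the counter where it is.

Things in the scene. Friction and masses are not known exactly. Their poses are not given: they have to be found in the camera images.
- drill: Cordless pistol drill held nose up in a fixed wooden stand; it cannot move, its spindle is locked. Origin: on the counter under the chuck's axis; z up along that axis. Its grip and battery lie level along its +x, out to 200 mm from the axis. Motor housing 62 mm across. Only the chuck is higher than 135 mm.
- chuck_nose (a point): Centre of the chuck's flat nose face (27 mm across), 190 mm above the counter, facing up. In it a bore 20 mm wide, floor 31 mm below this point, with three jaws; at the start they leave room for a round of 11 to 14 mm. A bit stood loose in the bore may lean; the jaws set it upright as they close.
- sleeve_grip (a point): Axis point 24 mm below the nose: middle of the black ribbed sleeve, 43 mm across from 14 to 48 mm below the nose, tapering above. Clockwise from above closes the jaws, 1.5 mm of radius per rad. Drag 0.2 N m for 1.2 to 1.9 rad (varies) until they meet the shank, then it stiffens slowly, 0.25 N m per rad; 0.5 rad past the bite is firm. It stays where left. Hold it with 25 N or more.
- jaw_a: One of the three steel jaws (14 mm wide, 24 mm long) inside the bore. Origin on the chuck's axis at the nose face when fully open; it slides inwards and up to 5 mm upwards, so the tips stand 3 mm out of the nose once closed on the shank.
- jaw_b: The second jaw, 120 degrees round from jaw_a.
- jaw_c: The third jaw, 240 degrees round from jaw_a.
- spile_bit: The bit to use: steel, 64 mm long, 0.045 kg, upright in one of the kit's holes (which one varies). Origin: centre of its lower (shank) end; z up along it. Shank 8 mm round, 38 mm long; stop collar 16 mm across from 38 to 50 mm; above it a stubby 6 mm drill point. In the kit the collar's underside is 8 mm above the block; home in the chuck, 7 mm above the nose.
- bit_kit: Fixed wooden block 54 (x) by 190 (y) by 42 mm high. Origin: centre of its underside. Four holes 9.4 mm wide, 30 mm deep, at y = 40, 12, -16, -44 mm, each with an upright bit reaching at most 42 mm above the block. Pivot post, 14 mm round, at y = 82 mm; catch post, 24 by 16 mm, 86 mm above the counter, at y = -83 mm, with a thin back stop on its -x side, 100 mm high.
- keeper (a joint): Angle of the keeper bar about its upright pivot, rad. 0: shut, over the bits along the kit's -y from pivot to catch post; grows as it swings open to the kit's +x; starts 1.2 to 1.7. Swings easily (0.03 N m) to about 0.07, where a rib under its end meets a sprung ball; 5 to 8 N at the knob pushes it over, then it rests between ball and stop, at 0 to 0.01, and is held.
- keeper_pivot (a point): The keeper's pivot axis at the height of the bar's underside, 90 mm above the counter. The bar is 14 mm wide, 6 mm thick (90 to 96 mm above the counter) and reaches 166 mm from the axis.
- keeper_knob (a point): Top centre of the black knob near the keeper's free end: 18 mm across, 142 mm from the pivot axis, its top 118 mm above the counter, its neck starting on the bar at 96 mm.
- twist_bit: Plain 8 mm twist drill bit, 72 mm long, standing in the kit; stays there.
- countersink_bit: Countersink bit with a 16 mm cone head, 57 mm long, standing in the kit; stays there.
- spade_bit: Flat spade bit with a 20 mm blade, 69 mm long, standing in the kit; stays there.
- votive: Small glass candle bowl, 72 mm across, 52 mm high; origin under its centre. Leave alone.
- tin_cup: Steel mug, 74 mm across, 75 mm high; origin under its centre. Leave alone.
- barrel_bung: Turned wooden bung, 54 mm across, 34 mm high; origin under its centre. Leave alone.
- mallet: Wooden mallet lying flat, 265 mm long, head 60 mm high at its +x end; origin near the middle of its handle. Leave alone.

How it is judged:
By the outcome, as a careful person would: the job done as asked, in the order asked, and still so for the second after the job is handed in, with the robot touching nothing.
It also fails if it takes over 72 s, if anything falls off the work surface, if the arm or the gripper's body presses on something with over 40 N, if the wrist force passes 120 N, or if a joint passes its speed limit or range.

ROBOT

A 6-joint arm with a two-finger parallel gripper is mounted at the origin on the work surface. World frame = base frame: x ahead of the robot, y to its left, z up, the work surface at z = 0. Lengths are in mm, angles in rad, forces in N, time in s.
With the tool pointing down it reaches from about 325 to 775 mm from the base axis. Payload 9.3 kg.
Tool frame: the origin (TCP) lies midway between the tips of the shut fingers; the grasp point (between the pads) lies 19 mm behind it (pinch_z is the distance from the TCP to the grasp point, in mm); z points along the fingers, y is the line along which they close (so a half turn about z gives the same grasp; the last joint's range is limited). The gripper opens to 85 mm and grips with 20 to 120 N. Pads are 22 mm wide; open, the fingers measure 114 mm over their backs; the gripper's body (76 mm by 85 mm) begins 54 mm behind the grasp point. The pads swing forward as they close: fully open they stand 13 mm farther back than shut.
Start: joints at [1.001, 0.259, 0.021, 1.334, 0, 1.418], TCP at [222.661, 502.91, 231.279] pointing down, gripper open.
Joint ranges: [-3.04, 3.04], [-0.91, 1.82], [-1.04, 1.36], [-1.92, 1.95], [-1.52, 1.45], [-3.14, 3.14]. Speed limits (rad/s): [2.22, 2.22, 2.79, 3.14, 3.14, 3.14].

INTERFACE

Orientations are given as a 3x3 rotation matrix whose columns are the frame's x, y, z axes.
In Python, from plant import * gives the robot as it stands.
- The arm moves only by the shell command python3 -m crank 'ROWS' [FORCE]. ROWS is JSON, a list of rows, each an object of numbers: "rx", "ry", "rz": the turn, a rotation vector about the tool's x, y, z in degrees; "x", "y", "z": the shift along the tool's x, y, z in units of 30 mm (1.0 is 30 mm); "claw": the opening in per cent of the stroke, from 0 (shut) to 100 (fully open). A call has 1 to 20 rows; each row is the pose to reach, as a shift and turn from the pose commanded when the call began, along the tool's axes at that moment; what a row does not reach only later rows make up. A row lasts 1/8 s, in which the tool goes at most 62.5 mm and 10.7 degrees, less where a joint would pass 70% of its speed; a pose out of reach is approached as far as the arm can. A call with a gripper value outside its range is refused whole. The fingers move at their own pace and stop on an object; FORCE is the grip in N (left out, the last holds). Time passes only in rows, so rows that repeat a pose let the fingers close. It gives the time, the measured TCP pose, the force, the opening and the grip force at its end, in the units of the state.
- observe(): the state, without advancing time (a new reading comes with each control period).
- capture(name): name is "scene" or "top" or "wrist"; returns a dict with "pixels" (420x560x3 uint8, red, green, blue), "intrinsics" (3x3 intrinsics, pixels), "world_from_camera" (4x4, takes a point from camera to world coordinates). Camera axes: x right, y up, looking along -z (the intrinsics and any distortion apply to the point x, -y, -z); pixel columns grow to the right and rows downward; lengths in mm; the calibration is good to about 2 mm. A picture is of the moment at which its call begins. There is no depth.
- sign_off(): hands the job in; it is judged then, once.
The state is a dict: "time": time; "q": joint angles; "qd": joint speeds; "effort": joint torques, N m; "ee_pos": TCP position; "ee_rot": TCP orientation; "wrist_force": force on the tool from outside, world axes, zero at the start; "wrist_torque": the same for the moment, N m; "gripper_width": opening from 0.0 (shut) to 1.0 (fully open); "grip_force": force on a finger pad.
Only numpy, scipy, OpenCV 4.12 (cv2) and the standard library are available. Lean on these libraries where they do the work, as an engineer would, in place of code of your own. Each camera call takes 0.05 s, during which the arm holds its last target. There are 200 camera calls.

## Working session

There is one attempt and no reset: what is moved stays moved. The work goes in short steps, Python scripts to look and compute and a shell command to move; the robot and the scene stay as the last step left them, time stands still between calls to the robot, and variables do not carry over. Pictures are saved under pics/ and viewed, at most 10 in all, crops included, and the job is handed in when it is done.

```bash
mkdir -p pics; ls; python3 - <<'E'
from plant import *
import cv2,numpy as np
for n in ("scene","top"):
    c=capture(n); cv2.imwrite(f"pics/{n}0.png",c["pixels"][:,:,::-1]); np.savez(f"{n}0.npz",**c)
    print(n,c["intrinsics"],c["world_from_camera"],[k for k in c])
o=observe();print(o["time"],o["ee_pos"],o["ee_rot"],o["gripper_width"])
E
```

```text
pics
scene [[418.10810463   0.         278.945535  ]
 [  0.         418.10810463 210.0549248 ]
 [  0.           0.           1.        ]] [[ 4.67859478e-02 -6.44227301e-01  7.63401768e-01  1.21151357e+03]
 [ 9.98895386e-01  3.35156117e-02 -3.29349452e-02 -2.87760678e+00]
 [-4.36828637e-03  7.64099397e-01  6.45083738e-01  7.20547974e+02]
 [ 0.00000000e+00  0.00000000e+00  0.00000000e+00  1.00000000e+00]] ['pixels', 'intrinsics', 'world_from_camera']
top [[446.73829085   0.         272.86129887]
 [  0.         446.73829085 214.2018414 ]
 [  0.           0.           1.        ]] [[-2.29302519e-02  9.77068141e-01 -2.11688573e-01  3.02026768e+02]
 [-9.99736827e-01 -2.25571310e-02  4.17766161e-03  9.21081925e+00]
 [-6.93226807e-04  2.11728657e-01  9.77328243e-01  1.06343433e+03]
 [ 0.00000000e+00  0.00000000e+00  0.00000000e+00  1.00000000e+00]] ['pixels', 'intrinsics', 'world_from_camera']
0.1 [222.52626042 502.68488321 230.72022626] [[-9.14387808e-01  4.04838834e-01 -6.74056787e-04]
 [ 4.04839350e-01  9.14387228e-01 -1.04769568e-03]
 [ 1.92201021e-04 -1.23088486e-03 -9.99999224e-01]] 1.0022181097350975
```

View pics/scene0.png

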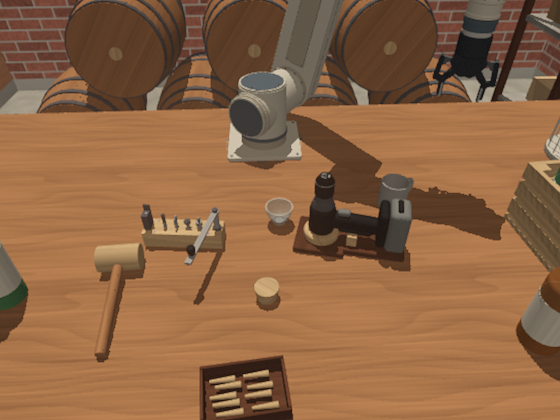

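View pics/top0.png

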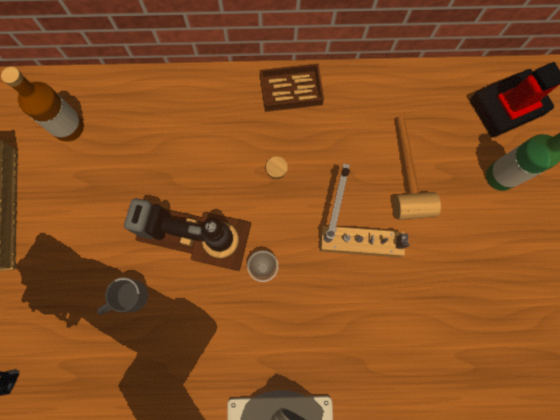

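Scene: kit at px (185,235) with its pivot at (215,212) and knob at (190,251); chuck nose at (325,180). Top: kit at (363,241), knob at (345,172), chuck at (211,229). I'll enlarge these areas.

```bash
python3 - <<'E'
import cv2,numpy as np
t=cv2.imread("pics/top0.png");s=cv2.imread("pics/scene0.png")
f=lambda im,x,y,w,h,k:cv2.resize(im[y:y+h,x:x+w],None,fx=k,fy=k,interpolation=cv2.INTER_CUBIC)
a=f(t,315,155,100,75+30,4)[:300*2]; b=f(s,135,195,100,75,4)
c=f(t,185,205,50,45,4)
d=f(s,295,165,50,45,4)
out=np.zeros((600,800,3),np.uint8)
out[:420,:400]=a; out[:300,400:]=b; out[420:600,:200]=c; out[320:500,400:600]=d
cv2.imwrite("pics/c0.png",out)
E
```

```text
(no output)
```

View pics/c0.png

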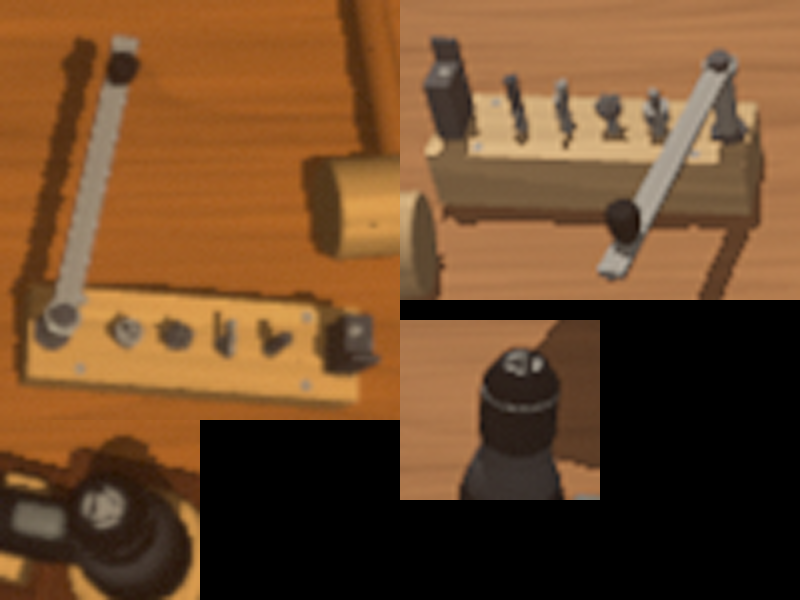

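```bash
cat > h.py <<'E'
import numpy as np
def ray(c,p):
    K=c["intrinsics"];T=c["world_from_camera"]
    d=np.linalg.inv(K)@[p[0],p[1],1]; d=T[:3,:3]@[d[0],-d[1],-d[2]]
    return T[:3,3],d/np.linalg.norm(d)
def atz(c,p,z):
    o,d=ray(c,p); return o+d*(z-o[2])/d[2]
def tri(c1,p1,c2,p2):
    o1,d1=ray(c1,p1);o2,d2=ray(c2,p2)
    A=sum(np.eye(3)-np.outer(d,d) for d in(d1,d2)); b=(np.eye(3)-np.outer(d1,d1))@o1+(np.eye(3)-np.outer(d2,d2))@o2
    return np.linalg.solve(A,b)
def proj(c,P):
    T=np.linalg.inv(c["world_from_camera"]);v=T[:3,:3]@P+T[:3,3]
    w=c["intrinsics"]@[v[0],-v[1],-v[2]]; return w[:2]/w[2]
E
python3 - <<'E'
from h import *
np.set_printoptions(precision=1,suppress=True)
t=np.load("top0.npz");s=np.load("scene0.npz")
for n,a,b,z in (("pivot",(330.5,233),(214.3,209.7),98),("knob",(345.3,171.3),(190.8,248.5),115),("nose",(210,226),(325.3,175.3),191),("bit",(346,237),(198.5,219),80)):
    print(n,tri(t,a,s,b),atz(t,a,z),atz(s,b,z))
L=atz(t,(321.2,250.3),42);R=atz(t,(404.5,255.5),42);print("corners",L,R,np.linalg.norm(L-R),(R-L)/np.linalg.norm(R-L))
print("holes bit tops (z84 etc)",[atz(t,p,78) for p in((346.5,237),(359,238),(371.5,238.5),(383.5,240.5))])
print("catch",atz(t,(403,237),86))
E
```

```text
pivot [ 466.1 -120.2   98.3] [ 466.1 -120.2   98. ] [ 465.7 -120.4   98. ]
knob [ 602.3 -157.7  111. ] [ 601.1 -157.7  115. ] [ 606.3 -156.1  115. ]
nose [470.3 131.  189.1] [469.9 130.9 191. ] [473.  130.4 191. ]
bit [ 461.5 -159.9   67.3] [ 459.3 -156.7   80. ] [ 475.9 -158.    80. ]
corners [ 435.8 -104.3   42. ] [ 419.4 -294.7   42. ] 191.10083898455233 [-0.1 -1.   0. ]
holes bit tops (z84 etc) [array([ 459.6, -158.1,   78. ]), array([ 456.7, -185.9,   78. ]), array([ 455. , -213.7,   78. ]), array([ 449.8, -240.1,   78. ])]
catch [ 455.5 -281.8   86. ]
```

Measured against the given values: the pivot is at z 98 and the nose at z 189, and the kit comes out 191 mm long, so the fit is good. The keeper angle is about 1.39. The spile bit looks to be in the hole nearest the pivot, around (462,-162). I'll move above it.

```bash
python3 -m crank '[{"x":-16.2,"y":-17,"rz":-109,"claw":55},{"x":-16.2,"y":-17,"rz":-109,"claw":55},{"x":-16.2,"y":-17,"rz":-109,"claw":55},{"x":-16.2,"y":-17,"rz":-109,"claw":55},{"x":-16.2,"y":-17,"rz":-109,"claw":55},{"x":-16.2,"y":-17,"rz":-109,"claw":55},{"x":-16.2,"y":-17,"rz":-109,"claw":55},{"x":-16.2,"y":-17,"rz":-109,"claw":55},{"x":-16.2,"y":-17,"rz":-109,"claw":55},{"x":-16.2,"y":-17,"rz":-109,"claw":55},{"x":-16.2,"y":-17,"rz":-109,"claw":55},{"x":-16.2,"y":-17,"rz":-109,"claw":55},{"x":-16.2,"y":-17,"rz":-109,"claw":55},{"x":-16.2,"y":-17,"z":1.3,"rz":-109,"claw":55},{"x":-16.2,"y":-17,"z":1.3,"rz":-109,"claw":55},{"x":-16.2,"y":-17,"z":1.3,"rz":-109,"claw":55},{"x":-16.2,"y":-17,"z":1.3,"rz":-109,"claw":55}]' 60
python3 - <<'E'
from plant import *
import cv2,numpy as np
c=capture("wrist");np.savez("w1.npz",**c);cv2.imwrite("pics/w1.png",c["pixels"][:,:,::-1])
o=observe();print(o["time"],o["ee_pos"],o["ee_rot"],o["q"],o["wrist_force"])
E
```

```text
0.15 [222.54971379 502.7352075  230.79542015] [[-9.14384784e-01  4.04845823e-01 -5.70690540e-04]
 [ 4.04846195e-01  9.14384354e-01 -9.01272209e-04]
 [ 1.56954212e-04 -1.05515149e-03 -9.99999431e-01]] [ 1.00140135e+00  2.59100018e-01  2.09628897e-02  1.33372595e+00
 -5.24503759e-06  1.41821190e+00] [ 0.01277179 -0.8847218  -0.39311663]$[0]: bad value
```

View pics/w1.png

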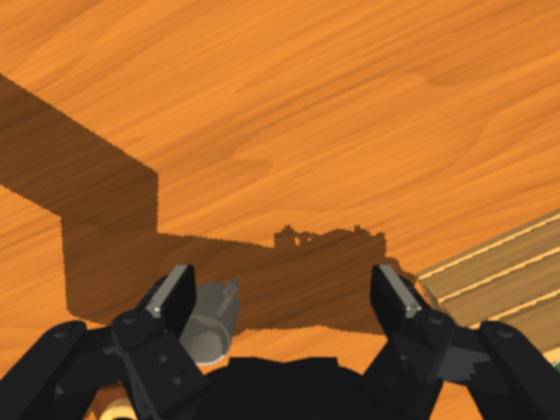

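The call was refused, so the arm did not move; the picture only shows the counter at the start pose. I'll try a shorter shift.

```bash
python3 -m crank '[{"x":-8.1,"y":-8.5,"z":0,"rx":0,"ry":0,"rz":-55,"claw":55},{"x":-8.1,"y":-8.5,"z":0,"rx":0,"ry":0,"rz":-55,"claw":55},{"x":-8.1,"y":-8.5,"z":0,"rx":0,"ry":0,"rz":-55,"claw":55},{"x":-8.1,"y":-8.5,"z":0,"rx":0,"ry":0,"rz":-55,"claw":55},{"x":-8.1,"y":-8.5,"z":0,"rx":0,"ry":0,"rz":-55,"claw":55},{"x":-8.1,"y":-8.5,"z":0,"rx":0,"ry":0,"rz":-55,"claw":55},{"x":-8.1,"y":-8.5,"z":0,"rx":0,"ry":0,"rz":-55,"claw":55}]' 60
python3 -c "
from plant import *
o=observe();print(o['time'],o['ee_pos'],o['ee_rot'],o['q'])"
```

```text
time: 1.02
ee_pos: [342.0, 169.1, 231.3]
ee_rot: [[-0.856, -0.516, 0.0], [-0.516, 0.856, -0.0], [0.0, -0.0, -1.0]]
wrist_force: [-0.6, 0.0, 0.2]
gripper_width: 0.553
grip_force: 0.0
1.025 [342.03268871 169.0780418  231.2619345 ] [[-8.56360879e-01 -5.16377802e-01  1.03500698e-04]
 [-5.16377806e-01  8.56360821e-01 -3.25318744e-04]
 [ 7.93534353e-05 -3.32035709e-04 -9.99999942e-01]] [ 2.38469791e-01 -3.11237198e-02 -3.17086373e-01  1.28480995e+00
 -3.40560937e-04 -3.04146007e-01]
```

```bash
python3 -m crank '[{"x":2.27,"y":-11.5,"rz":-54,"claw":55},{"x":2.27,"y":-11.5,"rz":-54,"claw":55},{"x":2.27,"y":-11.5,"rz":-54,"claw":55},{"x":2.27,"y":-11.5,"rz":-54,"claw":55},{"x":2.27,"y":-11.5,"z":1.3,"rz":-54,"claw":55},{"x":2.27,"y":-11.5,"z":1.3,"rz":-54,"claw":55},{"x":2.27,"y":-11.5,"z":1.3,"rz":-54,"claw":55},{"x":2.27,"y":-11.5,"z":1.3,"rz":-54,"claw":55},{"x":2.27,"y":-11.5,"z":1.3,"rz":-54,"claw":55}]' 60
python3 - <<'E'
from plant import *
import cv2,numpy as np
c=capture("wrist");np.savez("w2.npz",**c);cv2.imwrite("pics/w2.png",c["pixels"][:,:,::-1])
o=observe();print(o["time"],o["ee_pos"],o["ee_rot"],o["q"],o["wrist_force"])
E
```

```text
1.075 [342.38707948 168.40724953 231.20326044] [[-8.56756671e-01 -5.15720843e-01  1.38144871e-04]
 [-5.15720725e-01  8.56756218e-01 -9.57231241e-04]
 [ 3.75307625e-04 -8.91358424e-04 -9.99999532e-01]] [ 2.36987270e-01 -3.09155579e-02 -3.17038453e-01  1.28476388e+00
 -9.62909475e-04 -3.04861557e-01] [ 0.77185047 -1.27972594 -0.3381999 ]$[0]: bad value
```

View pics/w2.png

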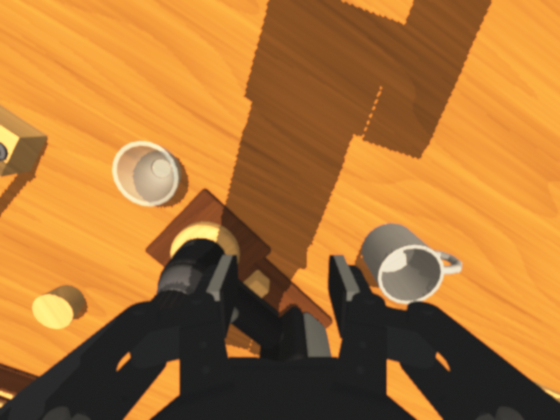

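Refused again, apparently because shifts are limited to about 10 units. The wrist view shows the drill at (195,265), not the kit. I'll split the move.

```bash
python3 -m crank '[{"x":2.27,"y":-9.5,"rz":-54,"claw":55},{"x":2.27,"y":-9.5,"rz":-54,"claw":55},{"x":2.27,"y":-9.5,"rz":-54,"claw":55},{"x":2.27,"y":-9.5,"rz":-54,"claw":55},{"x":2.27,"y":-9.5,"z":0.3,"rz":-54,"claw":55},{"x":2.27,"y":-9.5,"z":1.3,"rz":-54,"claw":55},{"x":2.27,"y":-9.5,"z":1.3,"rz":-54,"claw":55}]' 60 && python3 - <<'E'
from plant import *
o=observe();print(o["time"],o["ee_pos"],o["ee_rot"],o["q"])
E
```

```text
$[0]: bad value
```

```bash
python3 -m crank '[{"x":2.27,"y":-11.5,"z":0,"rx":0,"ry":0,"rz":-54,"claw":55},{"x":2.27,"y":-11.5,"z":0,"rx":0,"ry":0,"rz":-54,"claw":55},{"x":2.27,"y":-11.5,"z":0,"rx":0,"ry":0,"rz":-54,"claw":55},{"x":2.27,"y":-11.5,"z":0,"rx":0,"ry":0,"rz":-54,"claw":55},{"x":2.27,"y":-11.5,"z":1.3,"rx":0,"ry":0,"rz":-54,"claw":55},{"x":2.27,"y":-11.5,"z":1.3,"rx":0,"ry":0,"rz":-54,"claw":55},{"x":2.27,"y":-11.5,"z":1.3,"rx":0,"ry":0,"rz":-54,"claw":55},{"x":2.27,"y":-11.5,"z":1.3,"rx":0,"ry":0,"rz":-54,"claw":55}]' 60 && python3 - <<'E'
from plant import *
import cv2,numpy as np
c=capture("wrist");np.savez("w2.npz",**c);cv2.imwrite("pics/w3.png",c["pixels"][:,:,::-1])
o=observe();print(o["time"],o["ee_pos"],o["ee_rot"],o["q"],o["wrist_force"])
E
```

```text
time: 2.08
ee_pos: [461.9, -160.6, 190.8]
ee_rot: [[-0.088, -0.996, -0.002], [-0.996, 0.088, 0.001], [-0.001, 0.002, -1.0]]
wrist_force: [0.0, 1.1, -0.3]
gripper_width: 0.549
grip_force: 0.0
2.125 [ 461.53319299 -159.3907551   191.47757391] [[-0.08700082 -0.99620689 -0.0016417 ]
 [-0.99620774  0.086999    0.00114843]
 [-0.00100124  0.00173539 -0.99999799]] [-5.04716906e-01  1.71061921e-01 -1.96468611e-01  1.20525813e+00
  2.11369309e-04 -1.98840332e+00] [ 0.16111132  0.38090777 -0.08757428]
```

All seven keys are needed in every row.

View pics/w3.png

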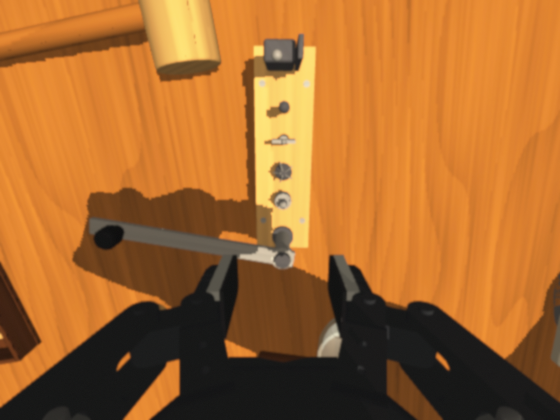

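The kit fills the centre of the view. The spile bit, with its collar and stubby point, is at (283,201). The countersink is at (283,172), the spade at (283,141), the twist bit at (284,107), the pivot cap at (283,260) and the knob at (108,236).

```bash
python3 - <<'E'
from h import *
np.set_printoptions(precision=1,suppress=True)
w=np.load("w2.npz");print(w["world_from_camera"],w["intrinsics"][0])
for n,p,z in (("collar",(282.7,201),62),("tip",(282.7,203),76),("csk",(283,172),70),("pivot",(282.5,260),98),("knob",(108,236),118),("cornTL",(254,46.5),42),("cornTR",(315,46.5),42),("cornBR",(308,248),42)):
    print(n,atz(w,p,z))
# pads' projections: where would the current pinch point be
E
```

```text
[[  -1.    -0.1   -0.   456. ]
 [   0.1   -1.    -0.3 -235.5]
 [   0.    -0.3    1.   332.3]
 [   0.     0.     0.     1. ]] [298.7   0.  282.6]
collar [ 461.4 -163.3   62. ]
tip [ 461.3 -165.2   76. ]
csk [ 458.7 -191.8   70. ]
pivot [ 465.4 -120.5   98. ]
knob [ 596.4 -162.3  118. ]
cornTL [ 474.6 -298.5   42. ]
cornTR [ 421.8 -293.9   42. ]
cornBR [ 439.6 -104.5   42. ]
```

The hole position agrees from the kit's edges and from the collar: (461.3,-162.3). I'll descend and grip.

```bash
python3 -m crank '[{"x":0.07,"y":0,"z":1.7,"rx":0,"ry":0,"rz":0,"claw":50},{"x":0.07,"y":0,"z":3.3,"rx":0,"ry":0,"rz":0,"claw":50},{"x":0.07,"y":0,"z":4.3,"rx":0,"ry":0,"rz":0,"claw":50},{"x":0.07,"y":0,"z":4.8,"rx":0,"ry":0,"rz":0,"claw":50},{"x":0.07,"y":0,"z":4.8,"rx":0,"ry":0,"rz":0,"claw":50},{"x":0.07,"y":0,"z":4.8,"rx":0,"ry":0,"rz":0,"claw":10},{"x":0.07,"y":0,"z":4.8,"rx":0,"ry":0,"rz":0,"claw":10},{"x":0.07,"y":0,"z":4.8,"rx":0,"ry":0,"rz":0,"claw":10},{"x":0.07,"y":0,"z":4.8,"rx":0,"ry":0,"rz":0,"claw":10},{"x":0.07,"y":0,"z":4.8,"rx":0,"ry":0,"rz":0,"claw":10}]' 40
```

```text
time: 3.38
ee_pos: [462.1, -161.6, 49.1]
ee_rot: [[-0.085, -0.996, 0.002], [-0.996, 0.085, -0.001], [0.001, -0.002, -1.0]]
wrist_force: [1.1, 0.0, 5.9]
gripper_width: 0.153
grip_force: 39.2
```

```bash
python3 -m crank '[{"x":0,"y":0,"z":-0.5,"rx":0,"ry":0,"rz":0,"claw":10},{"x":0,"y":0,"z":-1.2,"rx":0,"ry":0,"rz":0,"claw":10},{"x":0,"y":0,"z":-2.5,"rx":0,"ry":0,"rz":0,"claw":10},{"x":0,"y":0,"z":-4,"rx":0,"ry":0,"rz":0,"claw":10},{"x":0,"y":0,"z":-6,"rx":0,"ry":0,"rz":0,"claw":10},{"x":0,"y":0,"z":-7.2,"rx":0,"ry":0,"rz":0,"claw":10},{"x":0,"y":0,"z":-7.2,"rx":0,"ry":0,"rz":0,"claw":10},{"x":0,"y":0,"z":-7.2,"rx":0,"ry":0,"rz":0,"claw":10}]' && python3 - <<'E'
from plant import *
import cv2,numpy as np
w=capture("wrist");t=capture("top");s=capture("scene")
for n,c in(("w",w),("t",t),("s",s)): np.savez(n+"4.npz",**c)
o=observe();print(o["ee_pos"],o["wrist_force"])
from h import proj
P=np.array(o["ee_pos"]);out=np.zeros((600,800,3),np.uint8)
f=lambda im,p,k,W,H:cv2.resize(cv2.getRectSubPix(np.ascontiguousarray(im[:,:,::-1]),(W//k,H//k),tuple(map(float,p))),(W,H),interpolation=cv2.INTER_CUBIC)
out[:300,:400]=f(w["pixels"],(282,270),2,400,300)
out[:300,400:]=f(s["pixels"],proj(s,P),5,400,300)
out[300:,:400]=f(t["pixels"],proj(t,P),4,400,300)
N=np.array([470.,131,191]);out[300:,400:]=f(w["pixels"],proj(w,P+[0,0,-15]),4,400,300)
cv2.imwrite("pics/c4.png",out);print(proj(s,P),proj(w,P))
E
```

```text
time: 4.38
ee_pos: [461.1, -161.1, 263.5]
ee_rot: [[-0.085, -0.996, -0.001], [-0.996, 0.085, 0.001], [-0.0, 0.001, -1.0]]
wrist_force: [-0.1, 0.2, -0.4]
gripper_width: 0.152
grip_force: 39.2
[ 460.97485245 -161.05866877  263.03989572] [ 0.79103678  0.23864365 -0.90913794]
[186.33765062 147.72549244] [283.2014946  269.13674508]
```

View pics/c4.png

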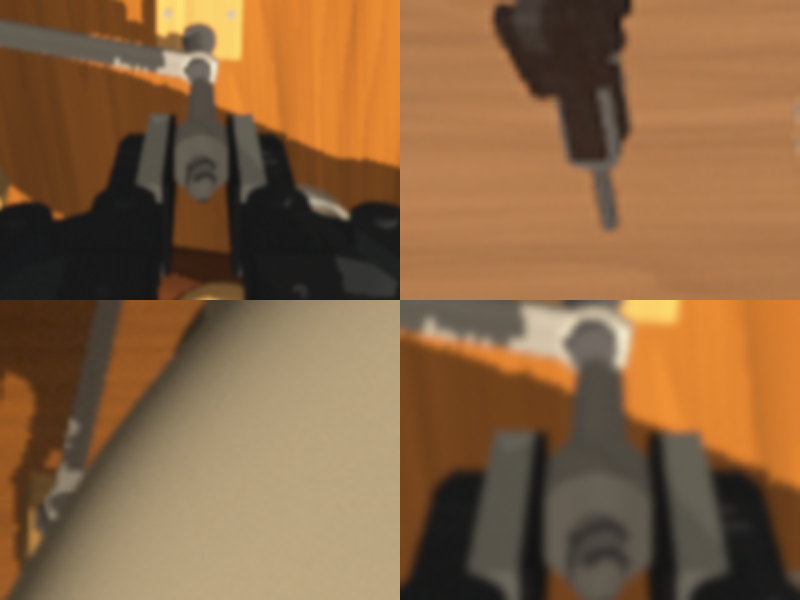

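The bit is gripped by its collar, centred between the pads and upright, with the shank clear below the fingertips. I'll go above the chuck.

```bash
python3 -m crank '[{"x":-9.7,"y":0.53,"z":0,"rx":0,"ry":0,"rz":0,"claw":10},{"x":-9.7,"y":0.53,"z":0,"rx":0,"ry":0,"rz":0,"claw":10},{"x":-9.7,"y":0.53,"z":0,"rx":0,"ry":0,"rz":0,"claw":10},{"x":-9.7,"y":0.53,"z":0,"rx":0,"ry":0,"rz":0,"claw":10},{"x":-9.7,"y":0.53,"z":0,"rx":0,"ry":0,"rz":0,"claw":10},{"x":-9.7,"y":0.53,"z":0,"rx":0,"ry":0,"rz":0,"claw":10},{"x":-9.7,"y":0.53,"z":0,"rx":0,"ry":0,"rz":0,"claw":10},{"x":-9.7,"y":0.53,"z":0,"rx":0,"ry":0,"rz":0,"claw":10}]' && python3 - <<'E'
from plant import *
import cv2,numpy as np
from h import *
w=capture("wrist");s=capture("scene");np.savez("w5.npz",**w);np.savez("s5.npz",**s)
o=observe();P=np.array(o["ee_pos"]);print(P,o["q"])
out=np.zeros((600,800,3),np.uint8)
f=lambda im,x,y,k,W,H:cv2.resize(im[y:y+H//k,x:x+W//k,::-1],(W,H),interpolation=cv2.INTER_CUBIC)
out[:,:400]=f(w["pixels"],233,170,4,400,600)
out[:,400:]=f(s["pixels"],285,90,5,400,600) 
cv2.imwrite("pics/c5.png",out)
for z in(-36,2,14,28):print(z,proj(w,P+[0,0,z]),proj(s,P+[0,0,z]))
N=np.array([470.3,131,190]);print(proj(w,N),proj(s,N))
E
```

```text
time: 5.52
ee_pos: [470.4, 129.1, 264.0]
ee_rot: [[-0.086, -0.996, -0.001], [-0.996, 0.086, -0.0], [0.0, 0.001, -1.0]]
wrist_force: [-0.1, -0.9, -0.5]
gripper_width: 0.154
grip_force: 39.2
[470.4656451  129.04102766 264.22056672] [ 9.55469687e-02  1.43937098e-01 -4.37413773e-02  1.38325236e+00
 -1.04338481e-04 -1.38834787e+00]
-36 [282.73484282 242.74427064] [325.69621359 160.29691063]
2 [282.84671622 271.37948152] [326.94352286 144.81877084]
14 [282.89379852 283.43070694] [327.35226212 139.74663391]
28 [282.95920715 300.1727554 ] [327.8385744  133.71187609]
[283.09107829 225.53996273] [325.39280125 174.95421164]
```

View pics/c5.png

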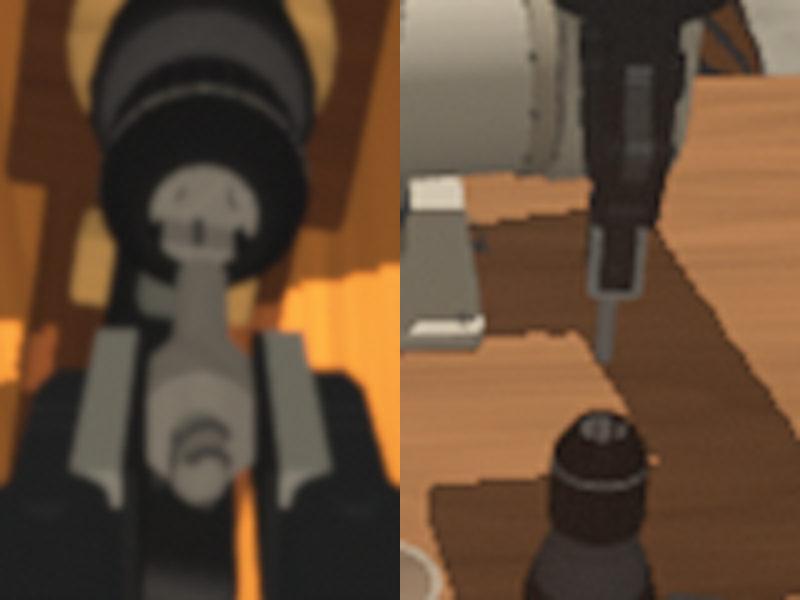

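Nose centre is at about px (284,224) in the wrist view and (325.4,175.6) in the scene view. The shank end is at (283.6,236) and (325.8,162). A nudge of about 1.5 mm in +y centres it, so I'll lower it into the bore.

```bash
python3 -m crank '[{"x":-0.05,"y":0.02,"z":0.6,"rx":0,"ry":0,"rz":0,"claw":10},{"x":-0.05,"y":0.02,"z":1.1,"rx":0,"ry":0,"rz":0,"claw":10},{"x":-0.05,"y":0.02,"z":1.3,"rx":0,"ry":0,"rz":0,"claw":10},{"x":-0.05,"y":0.02,"z":1.4,"rx":0,"ry":0,"rz":0,"claw":10},{"x":-0.05,"y":0.02,"z":1.5,"rx":0,"ry":0,"rz":0,"claw":10},{"x":-0.05,"y":0.02,"z":1.5,"rx":0,"ry":0,"rz":0,"claw":10}]'
```

```text
time: 6.38
ee_pos: [469.9, 131.6, 219.4]
ee_rot: [[-0.085, -0.996, 0.0], [-0.996, 0.085, 0.0], [-0.0, -0.0, -1.0]]
wrist_force: [-0.4, -0.1, -1.6]
gripper_width: 0.153
grip_force: 39.2
```

```bash
python3 -m crank '[{"x":0,"y":0,"z":0.25,"rx":0,"ry":0,"rz":0,"claw":10},{"x":0,"y":0,"z":0.5,"rx":0,"ry":0,"rz":0,"claw":10},{"x":0,"y":0,"z":0.65,"rx":0,"ry":0,"rz":0,"claw":10},{"x":0,"y":0,"z":0.7,"rx":0,"ry":0,"rz":0,"claw":10},{"x":0,"y":0,"z":0.7,"rx":0,"ry":0,"rz":0,"claw":10}]'
```

```text
time: 7.0
ee_pos: [469.9, 131.6, 198.3]
ee_rot: [[-0.085, -0.996, -0.0], [-0.996, 0.085, -0.0], [0.0, 0.0, -1.0]]
wrist_force: [-0.2, 0.7, -1.3]
gripper_width: 0.151
grip_force: 39.2
```

```bash
python3 -m crank '[{"x":0,"y":0,"z":0.05,"rx":0,"ry":0,"rz":0,"claw":10},{"x":0,"y":0,"z":0.1,"rx":0,"ry":0,"rz":0,"claw":10},{"x":0,"y":0,"z":0.1,"rx":0,"ry":0,"rz":0,"claw":10}]'; python3 -m crank '[{"x":0,"y":0,"z":0.03,"rx":0,"ry":0,"rz":0,"claw":10},{"x":0,"y":0,"z":0.03,"rx":0,"ry":0,"rz":0,"claw":10}]'
```

```text
time: 7.38
ee_pos: [470.3, 131.6, 196.1]
ee_rot: [[-0.085, -0.996, 0.002], [-0.996, 0.085, 0.0], [-0.0, -0.002, -1.0]]
wrist_force: [-1.3, -1.0, 6.3]
gripper_width: 0.152
grip_force: 39.8
time: 7.62
ee_pos: [470.6, 131.7, 195.8]
ee_rot: [[-0.085, -0.996, 0.003], [-0.996, 0.085, 0.0], [-0.001, -0.003, -1.0]]
wrist_force: [-2.6, -0.2, 10.7]
gripper_width: 0.149
grip_force: 40.2
```

Floor contact is at TCP 196, as expected for the bit fully home. I'll open the gripper, then lower it around the sleeve.

```bash
python3 -m crank '[{"x":0,"y":0,"z":-0.05,"rx":0,"ry":0,"rz":0,"claw":35},{"x":0,"y":0,"z":-0.05,"rx":0,"ry":0,"rz":0,"claw":72},{"x":0,"y":0,"z":-0.05,"rx":0,"ry":0,"rz":0,"claw":72},{"x":0,"y":0,"z":-0.05,"rx":0,"ry":0,"rz":0,"claw":72},{"x":0,"y":0,"z":0.3,"rx":0,"ry":0,"rz":0,"claw":72},{"x":0,"y":0,"z":0.7,"rx":0,"ry":0,"rz":0,"claw":72},{"x":0,"y":0,"z":1,"rx":0,"ry":0,"rz":0,"claw":72},{"x":0,"y":0,"z":1.2,"rx":0,"ry":0,"rz":0,"claw":72},{"x":0,"y":0,"z":1.3,"rx":0,"ry":0,"rz":0,"claw":72},{"x":0,"y":0,"z":1.3,"rx":0,"ry":0,"rz":0,"claw":72}]'; python3 - <<'E'
from plant import *
import cv2,numpy as np
from h import *
w=capture("wrist");s=capture("scene")
out=np.zeros((600,800,3),np.uint8)
f=lambda im,x,y,k,W,H:cv2.resize(im[y:y+H//k,x:x+W//k,::-1],(W,H),interpolation=cv2.INTER_CUBIC)
out[:,:400]=f(w["pixels"],183,180,2,400,480).repeat(1,0)[:600] if 0 else cv2.resize(w["pixels"][180:420,183:383,::-1],(400,600))
out[:,400:]=f(s["pixels"],285,90,5,400,600)
cv2.imwrite("pics/c6.png",out);print(observe()["q"])
E
```

```text
time: 8.88
ee_pos: [469.9, 131.6, 155.3]
ee_rot: [[-0.085, -0.996, -0.0], [-0.996, 0.085, -0.0], [0.0, 0.0, -1.0]]
wrist_force: [0.3, -0.1, 0.3]
gripper_width: 0.722
grip_force: 0.0
[ 1.00848850e-01  1.89831717e-01 -2.67635209e-01  1.11282070e+00
  1.40107330e-05 -1.38477800e+00]
```

View pics/c6.png

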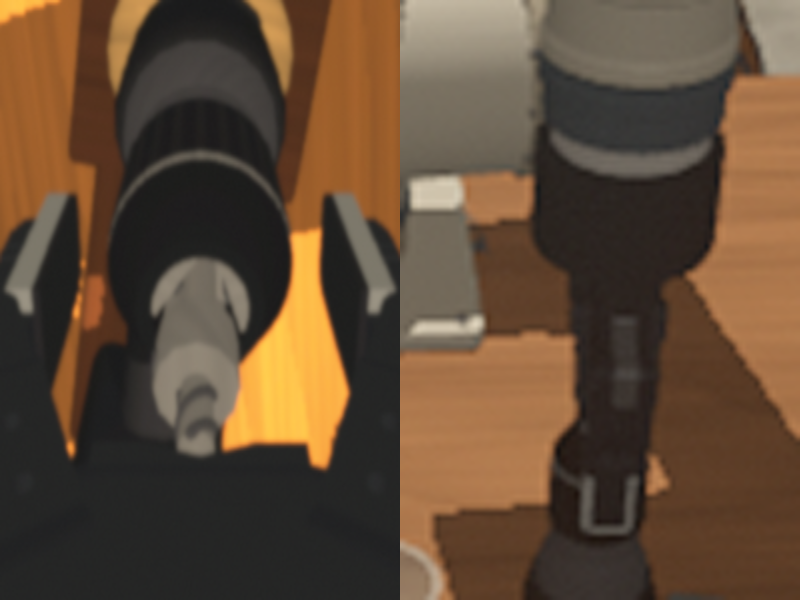

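The bit stands nearly upright in the bore, about crop (200,330), with the pads straddling the sleeve. I'll close on the sleeve.

```bash
python3 -m crank '[{"x":0,"y":0,"z":0,"rx":0,"ry":0,"rz":0,"claw":40},{"x":0,"y":0,"z":0,"rx":0,"ry":0,"rz":0,"claw":40},{"x":0,"y":0,"z":0,"rx":0,"ry":0,"rz":0,"claw":40},{"x":0,"y":0,"z":0,"rx":0,"ry":0,"rz":0,"claw":40}]' 50; python3 -c "
from plant import *
o=observe();print(o['wrist_torque'],o['wrist_force'])"
```

```text
time: 9.48
ee_pos: [469.9, 131.6, 156.0]
ee_rot: [[-0.085, -0.996, 0.001], [-0.996, 0.085, 0.0], [-0.0, -0.001, -1.0]]
wrist_force: [-2.6, 0.1, 6.0]
gripper_width: 0.488
grip_force: 50.1
[-0.11546755  0.48888737 -0.00639079] [-2.55472496  0.14983417  6.01153339]
```

```bash
python3 -m crank '[{"x":0,"y":0,"z":0,"rx":0,"ry":0,"rz":8,"claw":40},{"x":0,"y":0,"z":0,"rx":0,"ry":0,"rz":16,"claw":40},{"x":0,"y":0,"z":0,"rx":0,"ry":0,"rz":24,"claw":40},{"x":0,"y":0,"z":0,"rx":0,"ry":0,"rz":32,"claw":40},{"x":0,"y":0,"z":0,"rx":0,"ry":0,"rz":40,"claw":40},{"x":0,"y":0,"z":0,"rx":0,"ry":0,"rz":48,"claw":40},{"x":0,"y":0,"z":0,"rx":0,"ry":0,"rz":56,"claw":40},{"x":0,"y":0,"z":0,"rx":0,"ry":0,"rz":60,"claw":40}]'; python3 -c "
from plant import *
o=observe();print(o['wrist_torque'],o['wrist_force'],o['q'][5])"
```

```text
time: 10.48
ee_pos: [471.0, 130.9, 156.0]
ee_rot: [[-0.907, -0.421, 0.003], [-0.421, 0.907, -0.001], [-0.002, -0.002, -1.0]]
wrist_force: [3.2, -4.2, 1.8]
gripper_width: 0.486
grip_force: 50.2
[-0.80674107 -0.53588145  0.19478683] [ 3.20329221 -4.20906064  1.79551391] -0.33455217396469494
```

```bash
python3 -m crank '[{"x":0,"y":0,"z":0,"rx":0,"ry":0,"rz":8,"claw":40},{"x":0,"y":0,"z":0,"rx":0,"ry":0,"rz":16,"claw":40},{"x":0,"y":0,"z":0,"rx":0,"ry":0,"rz":24,"claw":40},{"x":0,"y":0,"z":0,"rx":0,"ry":0,"rz":32,"claw":40},{"x":0,"y":0,"z":0,"rx":0,"ry":0,"rz":40,"claw":40},{"x":0,"y":0,"z":0,"rx":0,"ry":0,"rz":40,"claw":40}]'; C='from plant import *
o=observe();print(o["wrist_torque"],o["wrist_force"],o["q"][5])'; python3 -c "$C"
python3 -m crank '[{"x":0,"y":0,"z":0,"rx":0,"ry":0,"rz":8,"claw":40},{"x":0,"y":0,"z":0,"rx":0,"ry":0,"rz":14,"claw":40},{"x":0,"y":0,"z":0,"rx":0,"ry":0,"rz":14,"claw":40}]'; python3 -c "$C"
```

```text
time: 11.22
ee_pos: [471.1, 130.0, 156.0]
ee_rot: [[-0.966, 0.26, 0.003], [0.26, 0.966, -0.003], [-0.003, -0.002, -1.0]]
wrist_force: [3.5, -10.2, 2.6]
gripper_width: 0.484
grip_force: 50.2
[-1.72690094 -0.70410507 -0.20053005] [  3.47835444 -10.16137782   2.63548522] 0.3626197045410905
time: 11.6
ee_pos: [471.0, 129.7, 156.0]
ee_rot: [[-0.874, 0.486, 0.003], [0.486, 0.874, -0.004], [-0.004, -0.002, -1.0]]
wrist_force: [2.0, -10.9, 3.0]
gripper_width: 0.487
grip_force: 50.3
[-2.11581407 -0.56293621 -0.11050507] [  1.96119365 -10.87624164   3.04083989] 0.6064805115434174
```

```bash
C='from plant import *
o=observe();print(o["wrist_torque"],o["wrist_force"],o["q"][5],o["effort"][5])'; python3 -m crank '[{"x":-0.05,"y":-0.04,"z":0,"rx":0,"ry":0,"rz":0,"claw":40},{"x":-0.05,"y":-0.04,"z":0,"rx":0,"ry":0,"rz":8,"claw":40},{"x":-0.05,"y":-0.04,"z":0,"rx":0,"ry":0,"rz":16,"claw":40}]' 70; python3 -c "$C"
python3 -m crank '[{"x":0,"y":0,"z":0,"rx":0,"ry":0,"rz":6,"claw":40},{"x":0,"y":0,"z":0,"rx":0,"ry":0,"rz":12,"claw":40}]'; python3 -c "$C"
```

```text
time: 11.98
ee_pos: [470.8, 129.2, 156.1]
ee_rot: [[-0.705, 0.709, 0.001], [0.709, 0.705, -0.001], [-0.002, -0.0, -1.0]]
wrist_force: [-2.5, -5.0, 7.8]
gripper_width: 0.478
grip_force: 70.2
[-0.89329588  0.33554859  0.29933536] [-2.48356624 -5.04043543  7.77294729] 0.8844280501068645 -1.5443827584385872
time: 12.22
ee_pos: [470.6, 129.1, 156.1]
ee_rot: [[-0.544, 0.839, 0.001], [0.839, 0.544, -0.002], [-0.002, -0.0, -1.0]]
wrist_force: [-3.3, -5.7, 7.6]
gripper_width: 0.477
grip_force: 70.3
[-1.02529062  0.59139279  0.40349255] [-3.31709466 -5.66883261  7.58172688] 1.092684055663087 -0.9879415109753609
```

```bash
C='from plant import *
o=observe();print(o["wrist_torque"],o["q"])'; python3 -m crank '[{"x":0,"y":0,"z":0,"rx":0,"ry":0,"rz":6,"claw":40},{"x":0,"y":0,"z":0,"rx":0,"ry":0,"rz":11,"claw":40}]'; python3 -c "$C"
python3 -m crank '[{"x":0,"y":0,"z":0,"rx":0,"ry":0,"rz":0,"claw":60},{"x":0,"y":0,"z":0,"rx":0,"ry":0,"rz":0,"claw":72},{"x":0,"y":0,"z":0,"rx":0,"ry":0,"rz":0,"claw":72},{"x":0,"y":0,"z":-1,"rx":0,"ry":0,"rz":0,"claw":72},{"x":0,"y":0,"z":-3,"rx":0,"ry":0,"rz":0,"claw":72},{"x":0,"y":0,"z":-3.4,"rx":0,"ry":0,"rz":0,"claw":72},{"x":0,"y":0,"z":-3.4,"rx":0,"ry":0,"rz":0,"claw":72}]'; python3 -c "$C"
```

```text
time: 12.48
ee_pos: [470.4, 129.0, 156.1]
ee_rot: [[-0.374, 0.928, 0.0], [0.928, 0.374, -0.002], [-0.002, -0.0, -1.0]]
wrist_force: [-4.8, -6.5, 7.3]
gripper_width: 0.478
grip_force: 70.3
[-1.16929521  0.75188404  0.45203328] [ 0.0965457   0.18926893 -0.26711557  1.11418028 -0.00196007  1.28427848]
time: 13.35
ee_pos: [470.9, 129.9, 257.7]
ee_rot: [[-0.377, 0.926, 0.001], [0.926, 0.377, 0.0], [-0.0, 0.001, -1.0]]
wrist_force: [0.8, -0.3, -0.5]
gripper_width: 0.722
grip_force: 0.0
[-0.02032153  0.03543256  0.02414593] [ 9.71235372e-02  1.45377170e-01 -5.85369053e-02  1.36547936e+00
  6.15947403e-05  1.28144999e+00]
```

The torque rose steadily to 0.45 N m, about 1 rad past the bite, so the jaws are firm. Next is the keeper: I'll work out the sweep with shut fingers pushing the knob side-on.

```bash
cat > k.py <<'E'
from plant import *
from h import *
from scipy.spatial.transform import Rotation as R
np.set_printoptions(precision=2,suppress=True)
piv=np.array([465.5,-120.4])
def goal(th,off,z):   # th keeper angle; shut = -95.2 deg world
    a=np.deg2rad(-95.2)+th; r=np.array([np.cos(a),np.sin(a)]); x=np.array([-r[1],r[0]])
    p=piv+142*r+off*x
    return np.array([*p,z]),np.c_[[*x,0],[*r,0],[0,0,-1]]
def rows(gs):
    o=observe();P=np.array(o["ee_pos"]);Q=np.array(o["ee_rot"])
    for p,M in gs: print((Q.T@(p-P))/30, R.from_matrix(Q.T@M).as_rotvec(degrees=True), p)
E
python3 - <<'E'
from k import *
rows([goal(1.375,27,257),goal(1.375,27,103)])
E
```

```text
[-9.91  0.95  0.03] [ 0.08 -0.01 38.56] [ 609.34 -134.64  257.  ]
[-9.9   0.94  5.16] [ 0.08 -0.01 38.56] [ 609.34 -134.64  103.  ]
```

```bash
python3 -m crank '[{"x":-9.9,"y":0.95,"z":0,"rx":0,"ry":0,"rz":38.5,"claw":0},{"x":-9.9,"y":0.95,"z":0,"rx":0,"ry":0,"rz":38.5,"claw":0},{"x":-9.9,"y":0.95,"z":0,"rx":0,"ry":0,"rz":38.5,"claw":0},{"x":-9.9,"y":0.95,"z":0,"rx":0,"ry":0,"rz":38.5,"claw":0},{"x":-9.9,"y":0.95,"z":0,"rx":0,"ry":0,"rz":38.5,"claw":0},{"x":-9.9,"y":0.95,"z":0,"rx":0,"ry":0,"rz":38.5,"claw":0},{"x":-9.9,"y":0.95,"z":0,"rx":0,"ry":0,"rz":38.5,"claw":0},{"x":-9.9,"y":0.95,"z":1.5,"rx":0,"ry":0,"rz":38.5,"claw":0},{"x":-9.9,"y":0.95,"z":3,"rx":0,"ry":0,"rz":38.5,"claw":0},{"x":-9.9,"y":0.95,"z":4.5,"rx":0,"ry":0,"rz":38.5,"claw":0},{"x":-9.9,"y":0.95,"z":5.16,"rx":0,"ry":0,"rz":38.5,"claw":0},{"x":-9.9,"y":0.95,"z":5.16,"rx":0,"ry":0,"rz":38.5,"claw":0},{"x":-9.9,"y":0.95,"z":5.16,"rx":0,"ry":0,"rz":38.5,"claw":0}]' 30; python3 - <<'E'
from k import *
print(observe()["q"])
rows([goal(t,20,103) for t in (1.375,1.25,1.12,1,.88,.76,.64,.52,.4,.28,.18,.12)])
E
```

```text
time: 14.98
ee_pos: [609.2, -134.0, 103.8]
ee_rot: [[0.281, 0.96, 0.001], [0.96, -0.281, -0.0], [-0.0, 0.002, -1.0]]
wrist_force: [0.2, 0.1, -0.1]
gripper_width: 0.002
grip_force: 0.0
[-0.35  0.44 -0.03  1.09  0.    1.5 ]
[-0.25  0.01  0.03] [0.09 0.   0.1 ] [ 607.36 -141.35  103.  ]
[-0.85  0.06  0.03] [ 0.09 -0.    7.26] [ 603.64 -158.87  103.  ]
[-1.47  0.02  0.03] [ 0.09 -0.01 14.71] [ 597.49 -176.46  103.  ]
[-2.03 -0.08  0.03] [ 0.09 -0.01 21.58] [ 589.83 -191.86  103.  ]
[-2.58 -0.24  0.03] [ 0.09 -0.02 28.46] [ 580.38 -206.23  103.  ]
[-3.11 -0.48  0.03] [ 0.09 -0.02 35.33] [ 569.28 -219.36  103.  ]
[-3.6  -0.77  0.03] [ 0.08 -0.03 42.21] [ 556.69 -231.07  103.  ]
[-4.05 -1.12  0.03] [ 0.08 -0.03 49.09] [ 542.78 -241.19  103.  ]
[-4.46 -1.52  0.03] [ 0.08 -0.04 55.96] [ 527.77 -249.58  103.  ]
[-4.82 -1.97  0.03] [ 0.08 -0.04 62.84] [ 511.86 -256.1   103.  ]
[-5.07 -2.37  0.02] [ 0.08 -0.05 68.57] [ 498.08 -260.05  103.  ]
[-5.21 -2.63  0.02] [ 0.08 -0.05 72.  ] [ 489.64 -261.75  103.  ]
```

```bash
python3 -m crank '[{"x":-0.25,"y":0,"z":0,"rx":0,"ry":0,"rz":0,"claw":0},{"x":-0.5,"y":0.03,"z":0,"rx":0,"ry":0,"rz":3,"claw":0},{"x":-0.85,"y":0.06,"z":0,"rx":0,"ry":0,"rz":7.3,"claw":0},{"x":-1.47,"y":0.02,"z":0,"rx":0,"ry":0,"rz":14.7,"claw":0},{"x":-2.03,"y":-0.08,"z":0,"rx":0,"ry":0,"rz":21.6,"claw":0},{"x":-2.58,"y":-0.24,"z":0,"rx":0,"ry":0,"rz":28.5,"claw":0},{"x":-3.11,"y":-0.48,"z":0,"rx":0,"ry":0,"rz":35.3,"claw":0},{"x":-3.6,"y":-0.77,"z":0,"rx":0,"ry":0,"rz":42.2,"claw":0},{"x":-4.05,"y":-1.12,"z":0,"rx":0,"ry":0,"rz":49.1,"claw":0},{"x":-4.46,"y":-1.52,"z":0,"rx":0,"ry":0,"rz":56,"claw":0},{"x":-4.82,"y":-1.97,"z":0,"rx":0,"ry":0,"rz":62.8,"claw":0},{"x":-5.07,"y":-2.37,"z":0,"rx":0,"ry":0,"rz":68.6,"claw":0},{"x":-5.07,"y":-2.37,"z":0,"rx":0,"ry":0,"rz":68.6,"claw":0}]'; python3 - <<'E'
from k import *
print(observe()["q"])
rows([goal(t,20,103) for t in (.12,.09,.07,.05,.03,.01,0)])
E
```

```text
time: 16.6
ee_pos: [497.3, -261.2, 103.5]
ee_rot: [[0.996, 0.087, 0.001], [0.087, -0.996, -0.001], [0.001, 0.001, -1.0]]
wrist_force: [0.1, -0.2, 0.1]
gripper_width: -0.001
grip_force: 0.0
[-0.63  0.34 -0.19  1.03 -0.    2.42]
[-0.26 -0.    0.02] [ 0.05 -0.06  3.31] [ 489.64 -261.75  103.  ]
[-0.4   0.    0.02] [ 0.05 -0.06  5.03] [ 485.39 -262.42  103.  ]
[-0.49  0.01  0.02] [ 0.05 -0.06  6.18] [ 482.55 -262.78  103.  ]
[-0.59  0.01  0.02] [ 0.05 -0.06  7.32] [ 479.7 -263.1  103. ]
[-0.69  0.01  0.02] [ 0.05 -0.06  8.47] [ 476.84 -263.35  103.  ]
[-0.78  0.01  0.02] [ 0.05 -0.06  9.61] [ 473.98 -263.55  103.  ]
[-0.83  0.01  0.02] [ 0.05 -0.06 10.19] [ 472.55 -263.63  103.  ]
```

```bash
python3 -m crank '[{"x":-0.2,"y":0,"z":0,"rx":0,"ry":0,"rz":5,"claw":0},{"x":-0.4,"y":0,"z":0,"rx":0,"ry":0,"rz":10,"claw":0},{"x":-0.5,"y":0,"z":0,"rx":0,"ry":0,"rz":10,"claw":0},{"x":-0.5,"y":0,"z":0,"rx":0,"ry":0,"rz":10,"claw":0}]'; python3 -m crank '[{"x":-0.05,"y":0,"z":0,"rx":0,"ry":0,"rz":0,"claw":0},{"x":-0.1,"y":0,"z":0,"rx":0,"ry":0,"rz":0,"claw":0},{"x":-0.1,"y":0,"z":0,"rx":0,"ry":0,"rz":0,"claw":0}]';python3 -m crank '[{"x":-0.05,"y":0,"z":0,"rx":0,"ry":0,"rz":0,"claw":0},{"x":-0.1,"y":0,"z":0,"rx":0,"ry":0,"rz":0,"claw":0},{"x":-0.1,"y":0,"z":0,"rx":0,"ry":0,"rz":0,"claw":0}]'
```

```text
time: 17.1
ee_pos: [483.1, -261.9, 102.8]
ee_rot: [[0.996, -0.084, 0.0], [-0.084, -0.996, -0.0], [0.0, 0.0, -1.0]]
wrist_force: [-0.2, -0.4, 0.7]
gripper_width: -0.002
grip_force: 0.0
time: 17.48
ee_pos: [480.3, -261.7, 102.7]
ee_rot: [[0.996, -0.086, 0.001], [-0.086, -0.996, -0.0], [0.001, 0.0, -1.0]]
wrist_force: [4.1, -1.8, -0.9]
gripper_width: -0.003
grip_force: 1.7
time: 17.85
ee_pos: [476.9, -261.5, 102.7]
ee_rot: [[0.996, -0.087, 0.0], [-0.087, -0.996, -0.0], [0.0, 0.0, -1.0]]
wrist_force: [0.8, -0.5, 0.1]
gripper_width: -0.001
grip_force: 0.8
```

```bash
for i in 1; do :; done; python3 -m crank '[{"x":-0.05,"y":0,"z":0,"rx":0,"ry":0,"rz":0,"claw":0},{"x":-0.05,"y":0,"z":0,"rx":0,"ry":0,"rz":0,"claw":0}]'; python3 -m crank '[{"x":-0.05,"y":0,"z":0,"rx":0,"ry":0,"rz":0,"claw":0},{"x":-0.05,"y":0,"z":0,"rx":0,"ry":0,"rz":0,"claw":0}]'
```

```text
time: 18.1
ee_pos: [474.7, -260.8, 102.4]
ee_rot: [[0.996, -0.087, -0.001], [-0.087, -0.996, 0.001], [-0.001, -0.001, -1.0]]
wrist_force: [0.2, 0.5, -0.4]
gripper_width: -0.0
grip_force: 0.0
time: 18.35
ee_pos: [473.5, -260.9, 102.5]
ee_rot: [[0.996, -0.087, -0.0], [-0.087, -0.996, 0.0], [-0.001, -0.0, -1.0]]
wrist_force: [-0.1, 0.1, -0.1]
gripper_width: -0.003
grip_force: 0.0
```

```bash
python3 -m crank '[{"x":-0.05,"y":0,"z":0,"rx":0,"ry":0,"rz":0,"claw":0},{"x":-0.05,"y":0,"z":0,"rx":0,"ry":0,"rz":0,"claw":0}]' | sed -n '2p;6p;7p'; python3 -m crank '[{"x":-0.04,"y":0,"z":0,"rx":0,"ry":0,"rz":0,"claw":0},{"x":-0.04,"y":0,"z":0,"rx":0,"ry":0,"rz":0,"claw":0}]'
```

```text
ee_pos: [472.2, -260.8, 102.6]
grip_force: 0.0
time: 18.85
ee_pos: [471.4, -260.8, 102.7]
ee_rot: [[0.996, -0.087, 0.001], [-0.087, -0.996, -0.0], [0.001, -0.0, -1.0]]
wrist_force: [2.3, 0.2, -1.5]
gripper_width: 0.001
grip_force: 1.2
```

```bash
python3 -m crank '[{"x":-0.04,"y":0,"z":0,"rx":0,"ry":0,"rz":0,"claw":0},{"x":-0.04,"y":0,"z":0,"rx":0,"ry":0,"rz":0,"claw":0}]' | grep -E 'ee_pos|wrist_f'; python3 -m crank '[{"x":1.5,"y":0,"z":0,"rx":0,"ry":0,"rz":0,"claw":0},{"x":2,"y":0,"z":-1,"rx":0,"ry":0,"rz":0,"claw":0},{"x":3.5,"y":0,"z":-3,"rx":0,"ry":0,"rz":0,"claw":0},{"x":4.5,"y":0,"z":-5,"rx":0,"ry":0,"rz":0,"claw":0},{"x":4.5,"y":0,"z":-5,"rx":0,"ry":0,"rz":0,"claw":0},{"x":4.5,"y":0,"z":-5,"rx":0,"ry":0,"rz":0,"claw":0}]'; python3 - <<'E'
from plant import *
import cv2,numpy as np
from h import *
w=capture("wrist");t=capture("top");s=capture("scene")
for n,c in(("w",w),("t",t),("s",s)): np.savez(n+"9.npz",**c)
out=np.zeros((600,800,3),np.uint8)
f=lambda c,x,y,a,b,W,H:cv2.resize(c["pixels"][y:y+b,x:x+a,::-1],(W,H),interpolation=cv2.INTER_CUBIC)
out[:300,:400]=f(s,135,185,100,75,400,300)
out[:300,400:]=f(s,285,150,80,60,400,300)
out[300:,:400]=f(w,0,0,560,420,400,300)
out[300:,400:]=f(t,180,140,240,180,400,300)
cv2.imwrite("pics/c9.png",out)
E
```

```text
ee_pos: [471.2, -260.8, 102.8]
wrist_force: [7.0, 0.0, -3.1]
time: 19.85
ee_pos: [605.0, -272.6, 253.1]
ee_rot: [[0.996, -0.086, 0.001], [-0.086, -0.996, -0.001], [0.001, 0.001, -1.0]]
wrist_force: [-0.3, 0.1, -1.4]
gripper_width: -0.001
grip_force: 0.0
```

View pics/c9.png

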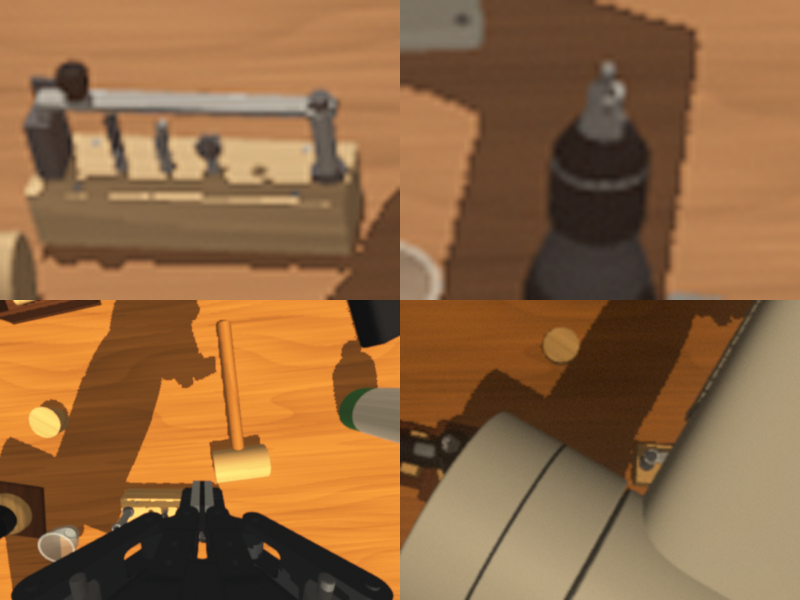

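Scene crop: the keeper lies shut over the three remaining bits with the knob at the catch (crop 72,80). The spile bit stands upright in the chuck (crop 605,95), and the mallet, bung and votive look untouched.

```bash
python3 -c "
from plant import *
print(sign_off())"
```

```text
the job is handed in; nothing more can be done
None
```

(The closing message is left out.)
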